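# Push the shift bars back to neutral

## Task

Two of the three shift bars in this gearbox shift bar housing have been left out of neutral, one each way. With the fingertips, push each of them back by its shift block until you feel it drop into its neutral detent, so that the gate slots of all three blocks line up across the housing. Only push, never take a block between the fingers; do not run a bar through into the opposite gear, and leave the third bar in neutral and the loose things on the bench undisturbed.

Things in the scene. Friction and masses are not known exactly. Their poses are not given: they have to be found in the camera images.
- housing: cast aluminium shift bar housing, an open frame fixed on two timber chocks; origin on the bench under its middle. Walls 200 mm (x) by 320 mm (y), tops 140 mm high, inner end face at y = -139 mm; flange 230 x 350 mm. y runs along its three bars, at x = -42, 0, 42 mm in any order, standing out 30 mm at each end. Fork hubs 34 mm thick, tops 142 mm high, sit on two bars 57 to 87 mm from the block's middle
- plug_bridge (a point): middle of the top of the bridge across the housing's +y end, 130 mm from the housing's middle and 153 mm high; the bridge is 36 mm long along y. On it sit three hexagon detent plugs, one over each bar, tops 161 mm high; the sprung detents are beneath
- block_a (a point): middle of the top of a shift block, which is fixed to its bar: plain steel, 30 mm across the bar, 40 mm along it, top 168 mm above the bench, flat end faces 20 mm either way from this point along the bar, reaching 60 mm down. A gate slot 16 mm wide, 12 mm deep crosses its top. Bar: 19 mm thick, centre 125 mm high. Axes as the housing's: y along the bar, z up
- block_b (a point): middle of the top of a shift block, which is fixed to its bar: plain steel, 30 mm across the bar, 40 mm along it, top 168 mm above the bench, flat end faces 20 mm either way from this point along the bar, reaching 60 mm down. A gate slot 16 mm wide, 12 mm deep crosses its top. Bar: 19 mm thick, centre 125 mm high. Axes as the housing's: y along the bar, z up
- block_c (a point): middle of the top of a shift block, which is fixed to its bar: plain steel, 30 mm across the bar, 40 mm along it, top 168 mm above the bench, flat end faces 20 mm either way from this point along the bar, reaching 60 mm down. A gate slot 16 mm wide, 12 mm deep crosses its top. Bar: 19 mm thick, centre 125 mm high. Axes as the housing's: y along the bar, z up
- bar_a (a joint): slide of the bar with block_a, m, growing along the housing's y (to the detent plugs). 0: neutral notch; +-0.018: gear notches; stops +-0.021. Leaving a notch, gear or neutral, takes a push of about 12 N; 6 to 12 mm from neutral the bar rests where it is left and slides at about 2 N; from about 6 mm it runs ahead into the notch by itself, the push falling to nothing, and settles within 1 mm
- bar_b (a joint): slide of the bar with block_b, m, growing along the housing's y (to the detent plugs). 0: neutral notch; +-0.018: gear notches; stops +-0.021. Leaving a notch, gear or neutral, takes a push of about 12 N; 6 to 12 mm from neutral the bar rests where it is left and slides at about 2 N; from about 6 mm it runs ahead into the notch by itself, the push falling to nothing, and settles within 1 mm
- bar_c (a joint): slide of the bar with block_c, m, growing along the housing's y (to the detent plugs). 0: neutral notch; +-0.018: gear notches; stops +-0.021. Leaving a notch, gear or neutral, takes a push of about 12 N; 6 to 12 mm from neutral the bar rests where it is left and slides at about 2 N; from about 6 mm it runs ahead into the notch by itself, the push falling to nothing, and settles within 1 mm
- gear: loose steel gear, 94 mm across, 36 mm high, lying flat on the bench beside one end of the housing; origin at the centre of its underside. Leave alone
- synchro_ring: loose brass synchroniser ring, 92 mm across, 14 mm high, lying on the bench beside the other end; origin at the centre of its underside. Leave alone
- wrench: loose steel wrench 190 mm long lying on the bench on the far side of the housing; origin at the underside of its middle, x along it. Leave alone
- lube_bottle: loose white bottle with a black cap, 60 mm across and 150 mm high, standing on the bench on the far side; origin at the centre of its underside. Leave alone

How it is judged:
By the outcome, as a careful person would: the job done as asked, in the order asked, and still so for the second after the job is handed in, with the robot touching nothing.
It also fails if it takes over 58 s, if anything falls off the work surface, if the arm or the gripper's body presses on something with over 40 N, if the wrist force passes 120 N, or if a joint passes its speed limit or range.

## Robot

A 6-joint arm with a two-finger parallel gripper is mounted at the origin on the work surface. World frame = base frame: x ahead of the robot, y to its left, z up, the work surface at z = 0. Lengths are in m, angles in rad, forces in N, time in s.
With the tool pointing down it reaches from about 0.3 to 0.775 m from the base axis. Payload 14.6 kg.
Tool frame: the origin (TCP) lies between the finger pads; the fingertips stand 17 mm ahead of it and the grasp point (between the pads) lies 2 mm behind it; z points along the fingers, y is the line along which they close (so a half turn about z gives the same grasp; the last joint's range is limited). The gripper opens to 94 mm and grips with 3 to 60 N. Pads are 16 mm wide; open, the fingers measure 119 mm over their backs; the gripper's body (75 mm by 177 mm) begins 78 mm behind the grasp point.
Start: joints at [-1.246, 0.3, 1.521, -0, 1.321, -0.067], TCP at [0.21, -0.508, 0.222] pointing down, gripper open.
Joint ranges: [-3.03, 3.03], [-0.79, 2.21], [0.23, 2.52], [-1.04, 4.18], [0, 3.07], [-2.55, 2.55]. Speed limits (rad/s): [2.22, 2.22, 2.57, 3.14, 3.14, 3.14].

## Interface

Orientations are given as a rotation vector (axis times angle).
In Python, from station import sense, eyes, order gives the robot as it stands.
- The arm moves only by the tool play_rows, never from a script. Its argument "moves" is one flat list of numbers, 6 for each row, row after row: the shift along the tool's x, y, z in units of 40 mm (1.0 is 40 mm), then the turn, a rotation vector about the tool's x, y, z in units of 6 degrees (1.0 is 6 degrees). In form: [x, y, z, rx, ry, rz, x, y, z, rx, ry, rz, ...]. A call has 1 to 8 rows; each row shifts and turns the commanded pose from where the row before left it, along the tool's axes as they then stand; what a row does not reach is not made up. A row lasts 1/12 s, in which the tool goes at most 41.7 mm and 7.16 degrees, less where a joint would pass 70% of its speed; a pose out of reach is approached as far as the arm can. A call is refused whole if a number of a shift passes 1 or a number of a turn 1, either way. A call with a gripper value outside its range is refused whole. "gripper" is the opening, from 0 (shut) to 1 (fully open), set as the call begins (left out, the last holds). The fingers move at their own pace and stop on an object; the grip force is fixed at half the most. Time passes only in rows, so rows that do not move let the fingers close. It gives the time, the measured TCP pose, the force, the opening and the grip force at its end, in the units of the state.
- sense(): the state, without advancing time (a new reading comes with each control period).
- eyes.get_image(name): name is "side" or "top"; returns (picture, depth): 420x560x3 uint8, red, green, blue; 420x560 float32, m along the optical axis (not along the pixel's ray), 0 where there is no reading.
- eyes.camera_model(name): a dict with "K" (3x3 intrinsics, pixels), "R" (3x3) and "t" (3): a world point X has camera coordinates R X + t. Camera axes: x right, y down, z forward; pixel columns grow to the right and rows downward; lengths in m; the calibration is good to about 2 mm. A picture is of the moment at which its call begins. camera_model takes no time and is no camera call.
- order.finish_job(): hands the job in; it is judged then, once.
The state is a dict: "t": time; "q": joint angles; "qvel": joint speeds; "joint_efforts": joint torques, N m; "tool_pos": TCP position; "eef_rot": TCP orientation; "wrist_force": force on the tool from outside, world axes, zero at the start; "moment": the same for the moment, N m; "grip_width": finger opening in m; "gripper_force": force on a finger pad.
Only numpy, scipy, OpenCV 4.12 (cv2) and the standard library are available. Lean on these libraries where they do the work, as an engineer would, in place of code of your own. Each camera call takes 0.05 s, during which the arm holds its last target. There are 200 camera calls.

## Working session

There is one attempt and no reset: what is moved stays moved. The work goes in short steps, Python scripts to look and compute and a tool call to move; the robot and the scene stay as the last step left them, time stands still between calls to the robot, and variables do not carry over. Pictures are saved under pics/ and viewed, at most 10 in all, crops included, and the job is handed in when it is done.

Besides the shell and the picture viewer there is one more tool, called after "Call:" by a JSON object that holds its "method" and its "body". play_rows: Moves the arm, as the interface text tells. Its arguments: {"type":"object","properties":{"moves":{"type":"array","items":{"type":"number"}},"gripper":{"type":"number"}},"required":["moves"]}

```bash
mkdir -p pics; cat > h.py <<'E'
import numpy as np, cv2
from station import sense, eyes, order
def grab(n):
    p,d=eyes.get_image(n); return p,d,eyes.camera_model(n)
def cloud(d,m):
    v,u=np.mgrid[:d.shape[0],:d.shape[1]]; K=m["K"]
    c=np.stack([(u-K[0,2])/K[0,0]*d,(v-K[1,2])/K[1,1]*d,d],-1)
    return (c-np.array(m["t"]))@np.array(m["R"])   # R^T (c-t)
E
python3 - <<'E'
from h import *
print(sense())
for n in("top","side"):
    p,d,m=grab(n); cv2.imwrite(f"pics/{n}0.png",p[...,::-1]); np.savez(f"{n}0.npz",p=p,d=d,**{k:np.array(m[k]) for k in "KRt"})
    print(n,np.array(m["K"]).tolist(),(-np.array(m["R"]).T@m["t"]).round(3),np.array(m["R"]).round(3).tolist())
E
```

```text
{'t': 0.0, 'q': array([-1.24561417e+00,  3.00454167e-01,  1.52156756e+00, -1.06225744e-05,
        1.32068244e+00, -6.65751517e-02]), 'qvel': array([-6.25892121e-04, -1.86643367e-03,  4.46819598e-04, -6.82680152e-05,
        1.01393651e-03, -2.32775766e-04]), 'joint_efforts': array([ 3.46204279e-04, -5.31800687e+01, -3.52739918e+01,  7.08630262e-02,
        2.44083098e-02, -9.97927509e-05]), 'tool_pos': array([ 0.20992989, -0.50810661,  0.22190132]), 'eef_rot': array([-3.08043543e+00, -6.11233139e-01,  2.41074783e-04]), 'wrist_force': array([-1.13716571, -1.14663942, -0.49085841]), 'moment': array([ 0.05834961, -0.00404343,  0.023674  ]), 'gripper_force': 0.0, 'grip_width': 0.09381839118449148}
top [[536.7227512268481, 0.0, 283.48823423924904], [0.0, 536.7227512268481, 210.6588082139602], [0.0, 0.0, 1.0]] [0.359 0.036 1.59 ] [[-0.012, -1.0, -0.007], [-0.982, 0.014, -0.191], [0.191, 0.005, -0.982]]
side [[385.7159323552137, 0.0, 279.6083173758382], [0.0, 385.7159323552137, 214.58002323910836], [0.0, 0.0, 1.0]] [ 0.693 -0.609  0.898] [[0.994, 0.112, 0.009], [0.091, -0.76, -0.644], [-0.065, 0.64, -0.765]]
```

View pics/top0.png

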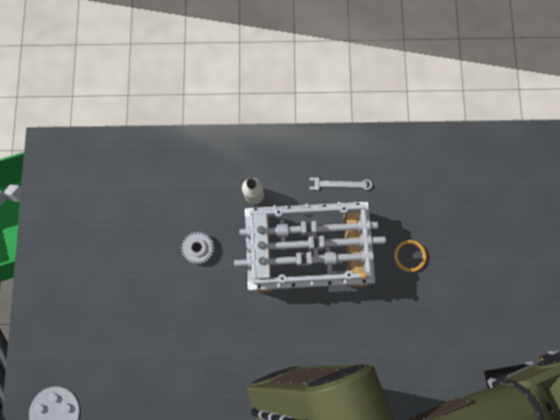

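View pics/side0.png

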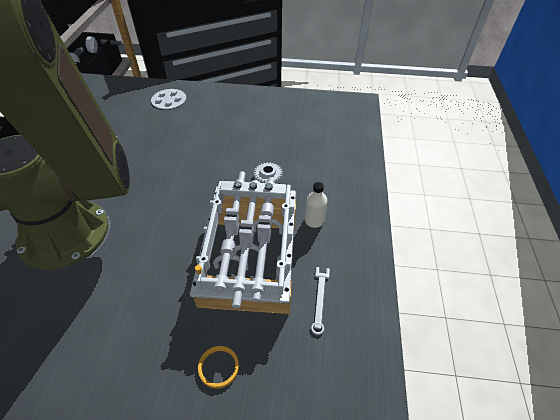

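The housing's bridge end is at image left in the top view (about (260,245)), so it points to world +y. The blocks are near (303,229), (316,242) and (303,258), the gear at (198,248), the ring at (410,256), and the bottle and wrench on the far side. Next I'll fit the housing and blocks from depth.

```bash
python3 - <<'E'
from h import *
for n in("top","side"):
    z=np.load(n+"0.npz"); P=cloud(z["d"],{k:z[k] for k in "KRt"}); 
    roi=(P[...,0]>.3)&(P[...,0]<.75)&(P[...,1]>-.25)&(P[...,1]<.35)&(z["d"]>0)
    print(n,np.histogram(P[roi][:,2],bins=np.arange(-.006,.2,.006)))
    # top faces
    m=(roi&(P[...,2]>.135)&(P[...,2]<.146)); print("rim",cv2.minAreaRect(P[m][:,:2].astype(np.float32)))
    for lo,hi in((.149,.156),(.163,.174)):
        m=(roi&(P[...,2]>lo)&(P[...,2]<hi)).astype(np.uint8)
        k,lab,st,_=cv2.connectedComponentsWithStats(m)
        for i in range(1,k):
            if st[i,4]>=6:
                q=P[lab==i]; print(lo,st[i],q.mean(0).round(4),q.min(0).round(4),q.max(0).round(4))
    x0,x1,y0,y1=(215,440,165,310) if n=="top" else (170,330,140,320)
    c=z["p"][y0:y1,x0:x1,::-1]; cv2.imwrite(f"pics/{n}c.png",cv2.resize(c,None,fx=3.5,fy=3.5 if n=="top" else 3.3,interpolation=cv2.INTER_CUBIC))
E
```

```text
top (array([9634, 9456, 1092,   72,  207,  301,  181,  129,   31,   26,   20,
         34,   39,   55,   99,  321,  390,  754,  664,  144,  107,  227,
        871, 1626, 1367,  400,  625,  305,  220,  133,    4,    0,    0,
          0]), array([-0.006,  0.   ,  0.006,  0.012,  0.018,  0.024,  0.03 ,  0.036,
        0.042,  0.048,  0.054,  0.06 ,  0.066,  0.072,  0.078,  0.084,
        0.09 ,  0.096,  0.102,  0.108,  0.114,  0.12 ,  0.126,  0.132,
        0.138,  0.144,  0.15 ,  0.156,  0.162,  0.168,  0.174,  0.18 ,
        0.186,  0.192,  0.198]))
rim ((0.5642384886741638, -0.03248994052410126), (0.3922489881515503, 0.280551940202713), 81.22624969482422)
0.149 [246 178  10  10  44] [0.7191 0.1331 0.1515] [0.7056 0.1201 0.1491] [0.7322 0.145  0.1555]
0.149 [254 213  16  65 522] [0.5441 0.1032 0.1524] [0.4588 0.0833 0.149 ] [0.6334 0.1234 0.156 ]
0.149 [306 222   6   8  13] [ 0.5972 -0.0241  0.1534] [ 0.5866 -0.0316  0.151 ] [ 0.6063 -0.0176  0.156 ]
0.149 [309 226   7   7  16] [ 0.5839 -0.0311  0.1539] [ 0.5779 -0.0417  0.1512] [ 0.5947 -0.0257  0.1555]
0.149 [314 238   6   7  21] [
[... 2431 characters left out ...]
3 -0.0631  0.1529] [ 0.5399 -0.0645  0.15  ] [ 0.5689 -0.0598  0.156 ]
0.163 [226 208  12   5  56] [0.5092 0.0028 0.1673] [ 0.4954 -0.0025  0.1632] [0.524  0.0118 0.1722]
0.163 [258 215  13   6  55] [ 0.5945 -0.0117  0.1672] [ 0.5794 -0.0175  0.1631] [ 0.6091 -0.0044  0.1702]
0.163 [224 217  12   5  50] [ 0.5104 -0.0253  0.1676] [ 0.4965 -0.0311  0.1635] [ 0.5251 -0.0182  0.1706]
0.163 [240 220  13   6  60] [ 0.5533 -0.0314  0.1672] [ 0.5379 -0.0371  0.1636] [ 0.5675 -0.0238  0.171 ]
0.163 [257 224  13   6  59] [ 0.595  -0.0398  0.1673] [ 0.5803 -0.0463  0.1636] [ 0.6102 -0.031   0.1712]
0.163 [239 229  13   6  62] [ 0.5541 -0.059   0.1673] [ 0.5398 -0.0652  0.1638] [ 0.569  -0.0514  0.1711]
```

View pics/topc.png

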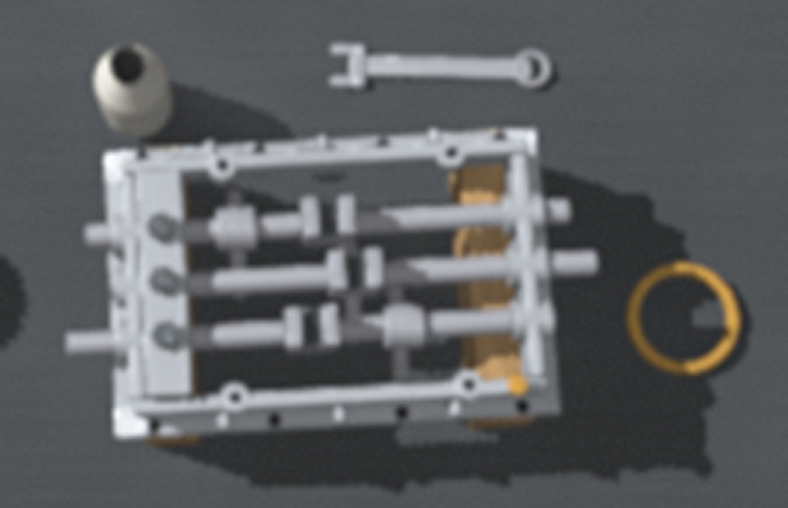

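View pics/sidec.png

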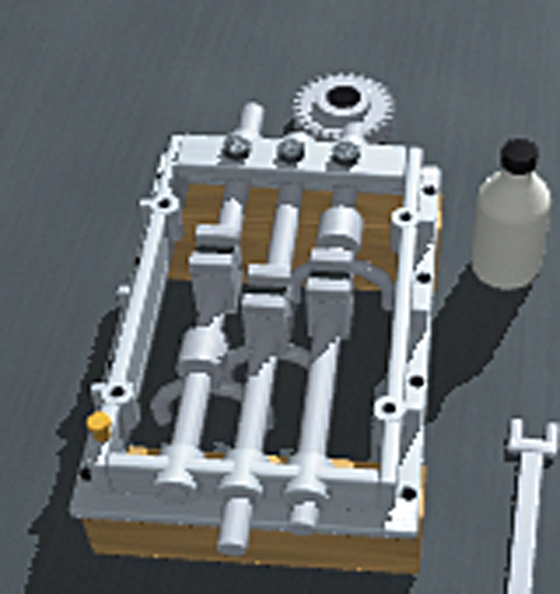

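The near block (x .509, y -.010) is about +18 mm along its bar, and the middle block (x .5525, y -.045) is about -18 mm. The far block (x .594, y -.025) is in neutral. The housing's yaw is about +3° by block spacing. I'll shut the gripper and turn the tool so that its x runs along the bars.

Call:
{"method": "play_rows", "body": {"gripper": 0, "moves": [0,0,0,0,0,-1,0,0,0,0,0,-1,0,0,0,0,0,-1,0,0,0,0,0,-1,0,0,0,0,0,-1,0,0,0,0,0,-1,0,0,0,0,0,-1,0,0,0,0,0,-1]}}

```text
t: 0.77
tool_pos: [0.21, -0.5082, 0.2221]
eef_rot: [-2.561, -1.818, -0.0]
wrist_force: [0.4, -0.5, 0.3]
grip_width: 0.0439
gripper_force: 0.0
```

Call:
{"method": "play_rows", "body": {"moves": [0,0,0,0,0,-0.94,0,0,0,0,0,-0.94,0,0,0,0,0,-0.94,0,0,0,0,0,-0.94,0,0,0,0,0,0,0,0,0,0,0,0]}}

```text
t: 1.27
tool_pos: [0.21, -0.5082, 0.2222]
eef_rot: [-2.166, -2.275, -0.0]
wrist_force: [1.0, -0.4, 0.0]
grip_width: 0.0041
gripper_force: 0.0
```

Call:
{"method": "play_rows", "body": {"moves": [0.83,0.5,0,0,0,0,0.83,0.5,0,0,0,0,0.83,0.5,0,0,0,0,0.83,0.5,0,0,0,0,0.83,0.5,0,0,0,0,0.83,0.5,0,0,0,0,0.83,0.5,0,0,0,0,0.83,0.5,0,0,0,0]}}

```text
t: 1.93
tool_pos: [0.3562, -0.2329, 0.2226]
eef_rot: [2.167, 2.274, 0.0]
wrist_force: [-0.4, -0.6, 0.1]
grip_width: 0.0007
gripper_force: 0.0
```

Call:
{"method": "play_rows", "body": {"moves": [0.83,0.5,0,0,0,0,0.83,0.5,0,0,0,0,0.83,0.5,0,0,0,0,0.83,0.5,0,0,0,0,0.83,0.5,0,0,0,0,0.83,0.5,0,0,0,0,0.83,0.5,0,0,0,0,0,0,0,0,0,0]}}

```text
t: 2.6
tool_pos: [0.4851, 0.0094, 0.2222]
eef_rot: [-2.161, -2.279, -0.001]
wrist_force: [0.0, 0.0, -0.5]
grip_width: 0.0003
gripper_force: 0.0
```

Call:
{"method": "play_rows", "body": {"moves": [0.37,0.29,0,0,0,0,0.37,0.29,0,0,0,0,0,0,0.5,0,0,0,0,0,0.3,0,0,0,0,0,0,0,0,0]}}

```text
t: 3.02
tool_pos: [0.504, 0.0356, 0.1881]
eef_rot: [-2.163, -2.274, 0.004]
wrist_force: [-0.4, -0.6, -0.2]
grip_width: 0.0005
gripper_force: 0.0
```

```bash
python3 - <<'E'
from h import *
p,d,m=grab("side"); c=p[140:300,170:330,::-1]; cv2.imwrite("pics/s1.png",cv2.resize(c,None,fx=3.6,fy=3.6,interpolation=cv2.INTER_CUBIC))
print(sense()["tool_pos"])
E
```

```text
[0.50454614 0.03539356 0.18960736]
```

View pics/s1.png

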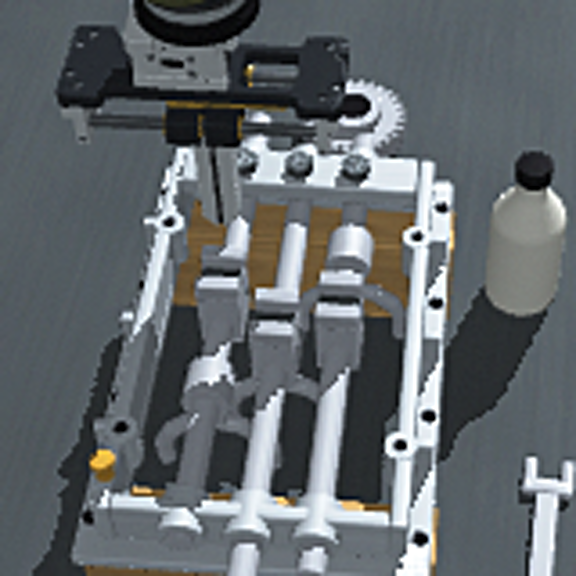

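The shut fingers (near (222,205)) hang over the near bar, between its block and the bridge. Now down to tip height ~146 mm.

Call:
{"method": "play_rows", "body": {"moves": [0,0.05,0.33,0,0,0,0,0,0.33,0,0,0,0,0,0,0,0,0,0,0,0,0,0,0]}}

```text
t: 3.4
tool_pos: [0.5072, 0.0354, 0.1648]
eef_rot: [2.164, 2.277, 0.0]
wrist_force: [-0.1, 0.1, 0.1]
grip_width: 0.0006
gripper_force: 0.0
```

Call:
{"method": "play_rows", "body": {"moves": [-0.12,0,0,0,0,0,-0.12,0,0,0,0,0,0,0,0,0,0,0,0,0,0,0,0,0]}}

```text
t: 3.73
tool_pos: [0.5078, 0.0256, 0.1646]
eef_rot: [2.163, 2.278, 0.001]
wrist_force: [0.6, -0.3, -0.2]
grip_width: 0.0003
gripper_force: 0.0
```

Call:
{"method": "play_rows", "body": {"moves": [-0.05,0,0,0,0,0,-0.05,0,0,0,0,0,0,0,0,0,0,0]}}

```text
t: 3.98
tool_pos: [0.5078, 0.0218, 0.1641]
eef_rot: [2.162, 2.279, 0.0]
wrist_force: [-0.7, 0.7, 0.4]
grip_width: 0.0001
gripper_force: 0.0
```

Expected contact is at TCP y ≈ .0176, so the next steps are 2 mm.

Call:
{"method": "play_rows", "body": {"moves": [-0.05,0,0,0,0,0,0,0,0,0,0,0]}}

```text
t: 4.15
tool_pos: [0.5079, 0.0206, 0.1641]
eef_rot: [-2.162, -2.278, -0.002]
wrist_force: [0.3, 5.5, 1.2]
grip_width: 0.0002
gripper_force: 2.8
```

Call:
{"method": "play_rows", "body": {"moves": [-0.05,0,0,0,0,0,0,0,0,0,0,0]}}

```text
t: 4.32
tool_pos: [0.5079, 0.019, 0.1641]
eef_rot: [-2.161, -2.278, -0.002]
wrist_force: [-0.2, 8.9, 1.4]
grip_width: 0.0006
gripper_force: 4.3
```

Call:
{"method": "play_rows", "body": {"moves": [-0.05,0,0,0,0,0,0,0,0,0,0,0]}}

```text
t: 4.48
tool_pos: [0.508, 0.0167, 0.1641]
eef_rot: [-2.161, -2.278, -0.001]
wrist_force: [-0.8, 6.2, 1.3]
grip_width: 0.0007
gripper_force: 3.0
```

Call:
{"method": "play_rows", "body": {"moves": [-0.05,0,0,0,0,0,0,0,0,0,0,0]}}

```text
t: 4.65
tool_pos: [0.5081, 0.0143, 0.1641]
eef_rot: [-2.162, -2.279, -0.0]
wrist_force: [-1.4, 3.0, 1.3]
grip_width: 0.0005
gripper_force: 1.5
```

Call:
{"method": "play_rows", "body": {"moves": [-0.05,0,0,0,0,0,0,0,0,0,0,0]}}

```text
t: 4.82
tool_pos: [0.5083, 0.0119, 0.164]
eef_rot: [-2.162, -2.279, 0.0]
wrist_force: [-2.0, 2.3, 1.4]
grip_width: 0.0005
gripper_force: 1.0
```

Call:
{"method": "play_rows", "body": {"moves": [-0.05,0,0,0,0,0,0,0,0,0,0,0]}}

```text
t: 4.98
tool_pos: [0.5085, 0.0096, 0.164]
eef_rot: [2.162, 2.279, -0.0]
wrist_force: [-0.8, 1.5, -0.6]
grip_width: 0.0007
gripper_force: 0.1
```

Call:
{"method": "play_rows", "body": {"moves": [-0.03,0,0,0,0,0,0,0,0,0,0,0,0,0,0,0,0,0]}}

```text
t: 5.23
tool_pos: [0.5085, 0.0086, 0.164]
eef_rot: [2.162, 2.279, -0.0]
wrist_force: [-0.3, 0.3, 1.2]
grip_width: 0.0007
gripper_force: 0.0
```

Call:
{"method": "play_rows", "body": {"moves": [-0.03,0,0,0,0,0,0,0,0,0,0,0,0,0,0,0,0,0]}}

```text
t: 5.48
tool_pos: [0.5086, 0.0076, 0.164]
eef_rot: [2.162, 2.279, -0.0]
wrist_force: [0.3, 0.1, -0.0]
grip_width: 0.0003
gripper_force: 0.0
```

```bash
cat >> h.py <<'E'
def blocks():
    for n in("side","top"):
        p,d,m=grab(n); P=cloud(d,m); ps=np.array([-.0533,.9986])
        roi=(P[...,2]>.1635)&(P[...,2]<.1715)&(P[...,1]>-.08)&(P[...,1]<.03)&(d>0)
        for x in(.509,.5525,.594):
            q=P[roi&(abs(P[...,0]-x)<.013)][:,:2]@ps
            if len(q)>5: print(n,x,len(q),np.percentile(q,[2,50,98]).round(4),(np.percentile(q,[2,98]).mean()).round(4))
E
python3 -c "
from h import *
blocks()"
```

```text
side 0.509 113 [-0.075  -0.0457 -0.0271] -0.0511
side 0.5525 98 [-0.094  -0.0657 -0.0536] -0.0738
side 0.594 98 [-0.0759 -0.0645 -0.0373] -0.0566
top 0.594 34 [-0.0754 -0.07   -0.0644] -0.0699
```

The push peaked near 9 N, then fell to zero at 12 mm of travel, and the near block's -y face now lines up with the far block's. Back off, rise, and go over behind the middle block.

Call:
{"method": "play_rows", "body": {"moves": [0.25,0,0,0,0,0,0,0,-0.5,0,0,0,0,0,-0.7,0,0,0,-0.72,0.26,0,0,0,0,-0.72,0.26,0,0,0,0,-0.72,0.26,0,0,0,0,-0.72,0.26,0,0,0,0,0,0,0,0,0,0]}}

```text
t: 6.25
tool_pos: [0.5567, -0.0984, 0.2117]
eef_rot: [2.165, 2.276, -0.001]
wrist_force: [0.1, 0.1, -0.1]
grip_width: 0.0007
gripper_force: 0.0
```

Call:
{"method": "play_rows", "body": {"moves": [0,0,0,0,0,0,0,0,0,0,0,0]}}

```text
t: 6.42
tool_pos: [0.5554, -0.0943, 0.2119]
eef_rot: [-2.162, -2.279, 0.0]
wrist_force: [-0.0, -0.2, 0.0]
grip_width: 0.0006
gripper_force: 0.0
```

```bash
python3 - <<'E'
from h import *
print(sense()["tool_pos"]); blocks()
p,d,m=grab("side"); c=p[140:300,170:330,::-1]; cv2.imwrite("pics/s2.png",cv2.resize(c,None,fx=3.6,fy=3.6,interpolation=cv2.INTER_CUBIC))
E
```

```text
[ 0.55544474 -0.09432771  0.21186429]
side 0.509 48 [-0.0757 -0.0698 -0.0613] -0.0685
side 0.5525 30 [-0.0925 -0.0632 -0.0533] -0.0729
side 0.594 88 [-0.0767 -0.066  -0.04  ] -0.0584
top 0.509 34 [-0.0524 -0.0407 -0.0354] -0.0439
top 0.5525 37 [-0.0662 -0.0589 -0.0534] -0.0598
top 0.594 74 [-0.075  -0.0499 -0.0367] -0.0559
```

View pics/s2.png

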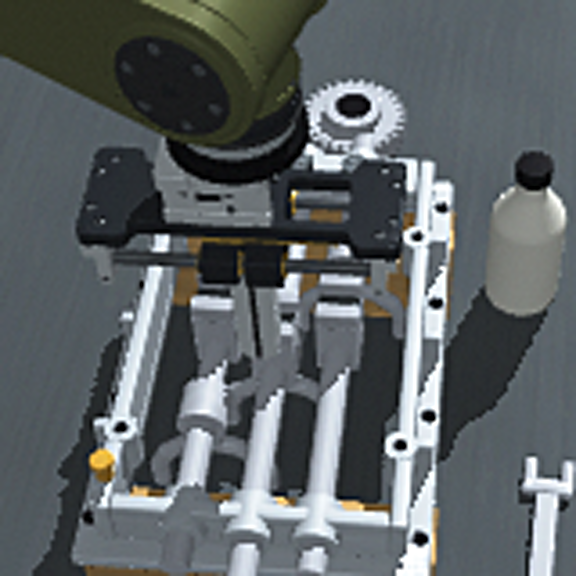

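The near and far blocks' slots line up, and the fingertip (about (258,355)) stands on the -y side of the middle block. Go down and push in +y.

Call:
{"method": "play_rows", "body": {"moves": [0,0,0.5,0,0,0,0,0,0.4,0,0,0,0,0,0.29,0,0,0,0,0,0,0,0,0,0,0,0,0,0,0]}}

```text
t: 6.98
tool_pos: [0.5556, -0.0948, 0.1646]
eef_rot: [-2.161, -2.279, 0.0]
wrist_force: [0.7, -0.9, -0.2]
grip_width: 0.0002
gripper_force: 0.0
```

Call:
{"method": "play_rows", "body": {"moves": [0.12,0,0,0,0,0,0.12,0,0,0,0,0,0.08,0,0,0,0,0,0,0,0,0,0,0,0,0,0,0,0,0]}}

```text
t: 7.4
tool_pos: [0.555, -0.0822, 0.1648]
eef_rot: [2.161, 2.279, 0.0]
wrist_force: [0.5, -0.0, 1.3]
grip_width: 0.0005
gripper_force: 0.0
```

Call:
{"method": "play_rows", "body": {"moves": [0.05,0,0,0,0,0,0,0,0,0,0,0]}}

```text
t: 7.57
tool_pos: [0.5548, -0.0803, 0.1645]
eef_rot: [-2.162, -2.279, -0.0]
wrist_force: [-0.1, 0.1, 0.9]
grip_width: 0.0007
gripper_force: 0.0
```

Call:
{"method": "play_rows", "body": {"moves": [0.05,0,0,0,0,0,0,0,0,0,0,0]}}

```text
t: 7.73
tool_pos: [0.5547, -0.0783, 0.1644]
eef_rot: [-2.162, -2.279, -0.0]
wrist_force: [-0.6, 0.3, 0.5]
grip_width: 0.0007
gripper_force: 0.0
```

Call:
{"method": "play_rows", "body": {"moves": [0.05,0,0,0,0,0,0,0,0,0,0,0]}}

```text
t: 7.9
tool_pos: [0.5546, -0.0762, 0.1644]
eef_rot: [-2.162, -2.279, -0.0]
wrist_force: [-0.3, -0.8, 1.0]
grip_width: 0.0007
gripper_force: 0.0
```

Call:
{"method": "play_rows", "body": {"moves": [0.05,0,0,0,0,0,0,0,0,0,0,0]}}

```text
t: 8.07
tool_pos: [0.5545, -0.0742, 0.1645]
eef_rot: [-2.162, -2.279, -0.0]
wrist_force: [0.0, -0.2, -0.9]
grip_width: 0.0006
gripper_force: 0.0
```

Call:
{"method": "play_rows", "body": {"moves": [0.05,0,0,0,0,0,0,0,0,0,0,0]}}

```text
t: 8.23
tool_pos: [0.5544, -0.0722, 0.1644]
eef_rot: [-2.162, -2.279, -0.0]
wrist_force: [-0.4, 0.6, 0.5]
grip_width: 0.0005
gripper_force: 0.0
```

Call:
{"method": "play_rows", "body": {"moves": [0.05,0,0,0,0,0,0,0,0,0,0,0]}}

```text
t: 8.4
tool_pos: [0.5544, -0.0712, 0.1645]
eef_rot: [2.162, 2.278, -0.002]
wrist_force: [1.1, -6.6, -0.7]
grip_width: 0.0005
gripper_force: 3.2
```

Call:
{"method": "play_rows", "body": {"moves": [0.05,0,0,0,0,0,0,0,0,0,0,0]}}

```text
t: 8.57
tool_pos: [0.5543, -0.0696, 0.1645]
eef_rot: [2.162, 2.277, -0.002]
wrist_force: [0.9, -9.3, -0.9]
grip_width: 0.0005
gripper_force: 4.4
```

Contact is at about -.0715, so the run into the notch should come near -.0595.

Call:
{"method": "play_rows", "body": {"moves": [0.05,0,0,0,0,0,0,0,0,0,0,0]}}

```text
t: 8.73
tool_pos: [0.5542, -0.0672, 0.1644]
eef_rot: [2.162, 2.278, -0.001]
wrist_force: [1.7, -5.4, -1.2]
grip_width: -0.0
gripper_force: 2.7
```

Call:
{"method": "play_rows", "body": {"moves": [0.05,0,0,0,0,0,0,0,0,0,0,0]}}

```text
t: 8.9
tool_pos: [0.5541, -0.0647, 0.1645]
eef_rot: [2.162, 2.278, -0.0]
wrist_force: [-0.1, -3.2, -0.2]
grip_width: 0.0006
gripper_force: 1.3
```

Call:
{"method": "play_rows", "body": {"moves": [0.05,0,0,0,0,0,0,0,0,0,0,0]}}

```text
t: 9.07
tool_pos: [0.5539, -0.0623, 0.1645]
eef_rot: [2.162, 2.279, 0.0]
wrist_force: [0.6, -1.8, -1.2]
grip_width: 0.0006
gripper_force: 1.0
```

Call:
{"method": "play_rows", "body": {"moves": [0.05,0,0,0,0,0,0,0,0,0,0,0]}}

```text
t: 9.23
tool_pos: [0.5537, -0.06, 0.1644]
eef_rot: [-2.162, -2.279, -0.0]
wrist_force: [-1.6, 0.2, 0.3]
grip_width: 0.0008
gripper_force: 0.0
```

Force fell to zero. One more mm to be sure, then back off, rise and clear the view.

Call:
{"method": "play_rows", "body": {"moves": [0.03,0,0,0,0,0,0,0,0,0,0,0,0,0,0,0,0,0]}}

```text
t: 9.48
tool_pos: [0.5537, -0.059, 0.1644]
eef_rot: [-2.162, -2.279, -0.0]
wrist_force: [0.6, -0.6, -0.1]
grip_width: 0.0007
gripper_force: 0.0
```

Call:
{"method": "play_rows", "body": {"moves": [-0.3,0,0,0,0,0,0,0,0,0,0,0,0,0,-0.7,0,0,0,0,0,-0.8,0,0,0,0,0,0,0,0,0,-0.5,-0.6,0,0,0,0,-0.7,-0.6,0,0,0,0,-0.7,-0.6,0,0,0,0]}}

```text
t: 10.15
tool_pos: [0.4855, -0.1517, 0.2244]
eef_rot: [2.161, 2.28, 0.0]
wrist_force: [0.9, -1.3, 0.1]
grip_width: 0.0004
gripper_force: 0.0
```

Call:
{"method": "play_rows", "body": {"moves": [-0.7,-0.6,0,0,0,0,-0.7,-0.6,0,0,0,0,-0.7,-0.6,0,0,0,0,-0.7,-0.4,0,0,0,0,-0.8,0,0,0,0,0,-0.8,0,0,0,0,0,0,0,0,0,0,0,0,0,0,0,0,0]}}

```text
t: 10.82
tool_pos: [0.4072, -0.3325, 0.224]
eef_rot: [-2.165, -2.276, -0.0]
wrist_force: [0.8, -0.2, -0.2]
grip_width: 0.0006
gripper_force: 0.0
```

```bash
python3 - <<'E'
from h import *
print(sense()["tool_pos"]); blocks()
p,d,m=grab("side"); c=p[140:300,170:330,::-1]; cv2.imwrite("pics/s3.png",cv2.resize(c,None,fx=3.6,fy=3.6,interpolation=cv2.INTER_CUBIC))
E
```

```text
[ 0.40724654 -0.33250919  0.22395473]
side 0.509 93 [-0.0749 -0.0629 -0.0366] -0.0558
side 0.5525 96 [-0.0756 -0.0637 -0.0371] -0.0563
side 0.594 96 [-0.0766 -0.063  -0.0378] -0.0572
top 0.509 73 [-0.0744 -0.0461 -0.0359] -0.0552
top 0.5525 66 [-0.0742 -0.0644 -0.0363] -0.0553
top 0.594 62 [-0.0751 -0.0645 -0.0373] -0.0562
```

View pics/s3.png

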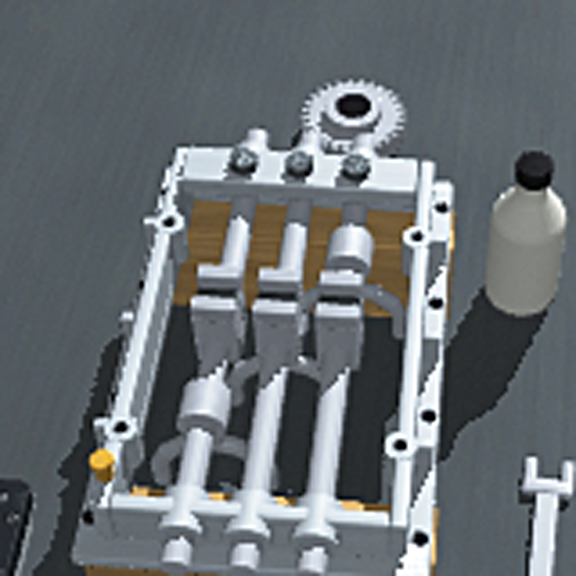

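All three gate slots line up at about row 290, within 1.5 mm in depth. The arm is clear and nothing loose was disturbed.

```bash
python3 -c "
from h import *
print(order.finish_job())"
```

```text
the job is handed in; nothing more can be done
None
```

I pushed both out-of-neutral bars (the near and middle ones) back into their neutral detents. All three gate slots line up to within about 1.5 mm, the third bar and the loose things were not touched, and the job was handed in at about 11 s.

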